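Pack the glaze caddy for the next class

TASK

Pack the wooden caddy on the ceramics bench for the next glazing class: stand the blue-lidded, green-lidded and yellow-lidded jars upright in the caddy, each on the pad of its own lid's colour, and lay the glaze brush flat in the long cork-floored bay. Leave the red-lidded jar and the open jar without a lid where they stand, and let go of everything.

Things in the scene. Friction and masses are not known exactly. Their poses are not given: they have to be found in the camera images.
- caddy: low fixed wood caddy, 155 (x) by 242 mm (y); all in mm: walls 5 thick, tops 24 above bench. Origin: centre of underside, on the bench. 3 jar bays 74 by 74 inside, in a row at x = +35.5, y = -79, 0, +79, each with a coloured pad as floor. Long brush bay on the -x side, 66 (x) by 232 (y) inside, centred at x = -39.5, y = 0; its raised cork floor is 18 above the bench, its walls 6 above that
- pad_blue: blue square pad 70 by 70 by 3 mm, fixed on the floor of one of the three jar bays of the caddy (which one varies). Origin: centre of its underside, 5 mm above the bench; its top is 8 mm above the bench and the bay walls rise 16 mm above its top. Its axes are parallel to the caddy's
- pad_green: green square pad, otherwise as pad_blue, in another jar bay
- pad_yellow: yellow square pad, otherwise as pad_blue, in another jar bay
- jar_blue: round white glaze jar with a blue screw lid and a blue band, standing upright, diameter 50 mm, height 60 mm (the lid is the top 14 mm), about 0.2 kg. Origin: centre of its underside, z up
- jar_green: same jar with a green lid and band
- jar_yellow: same jar with a yellow lid and band
- jar_red: same jar with a red lid and band; it does not belong in the caddy
- jar_open: empty jar without a lid, white with a blue band, open mouth, diameter 50 mm, height 52 mm; it does not belong in the caddy. Origin: centre of its underside, z up
- brush: flat glaze brush lying on the bench, 150 mm long (its x; all in mm), about 60 g: wooden handle 16 wide (y), 18 high, from x = -75 to +20; copper ferrule 30 wide from +20 to +40; dark head 32 wide from +40 to +75; balances about 9 to the head's side of the origin. Origin: middle of its length, on the underside, z up
There are look-alikes about, which are no part of the job. Several things have the shape of the jar_green; the one meant has the colours described above. What is shaped like the jar_blue but purple is not meant.

How it is judged (in metres and radians):
At the end, for the whole second after the job is handed in: Blue, green and yellow jars stand upright (7 deg) at rest on the pads of their colours, within 18 mm of the pad centres and 4 mm of the pad tops; the brush lies flat (7 deg) at rest on the floor of the long bay; the red and open jars are within 20 mm of their starts (horizontal distance between jar_blue and pad_blue below 0.018 m and z of jar_blue in the frame of pad_blue between -0.001 and 0.007 m and angle between each of jar_blue, jar_green, jar_yellow, brush's own z axis and vertical below 0.12 rad and linear speed of each of jar_blue, jar_green, jar_yellow, brush below 0.02 m/s and horizontal distance between jar_green and pad_green below 0.018 m and z of jar_green in the frame of pad_green between -0.001 and 0.007 m and horizontal distance between jar_yellow and pad_yellow below 0.018 m and z of jar_yellow in the frame of pad_yellow between -0.001 and 0.007 m and x of brush in the frame of caddy between -0.066 and -0.013 m and y of brush in the frame of caddy between -0.045 and 0.045 m and z of brush in the frame of caddy between 0.014 and 0.022 m and distance of each of jar_red, jar_open from where it was at the start of the episode below 0.02 m); the robot touches nothing.
It fails at once if the red-lidded jar was shifted by more than 20 mm or knocked over (distance of jar_red from where it was at the start of the episode above 0.02 m or angle between jar_red's own z axis and vertical above 0.5 rad).
It fails at once if the open jar was shifted by more than 20 mm or knocked over (distance of jar_open from where it was at the start of the episode above 0.02 m or angle between jar_open's own z axis and vertical above 0.5 rad).
It also fails if it takes over 115 s, if anything falls off the work surface, if the arm or the gripper's body presses on something with over 40 N, if the wrist force passes 120 N, or if a joint passes its speed limit or range.

ROBOT

A 6-joint arm with a two-finger parallel gripper is mounted at the origin on the work surface. World frame = base frame: x ahead of the robot, y to its left, z up, the work surface at z = 0. Lengths are in mm, angles in rad, forces in N, time in s.
With the tool pointing down it reaches from about 350 to 875 mm from the base axis. Payload 4.2 kg.
Tool frame: the origin (TCP) lies between the finger pads; the fingertips stand 25 mm ahead of it and the grasp point (between the pads) lies 6 mm ahead of it; z points along the fingers, y is the line along which they close (so a half turn about z gives the same grasp; the last joint's range is limited). The gripper opens to 85 mm and grips with 20 to 120 N. Pads are 22 mm wide; open, the fingers measure 114 mm over their backs; the gripper's body (76 mm by 85 mm) begins 54 mm behind the grasp point. The pads swing forward as they close: fully open they stand 13 mm farther back than shut.
Start: joints at [1.576, 0.385, 0.008, 0, -1.194, -0.259], TCP at [156.896, 604.965, 256.312] pointing down, gripper open.
Joint ranges: [-3.14, 3.14], [-1.21, 2.06], [-1.07, 1.41], [-3.16, 2.05], [-2.99, -0.16], [-3.1, 3.1]. Speed limits (rad/s): [2.79, 2.79, 3.14, 3.14, 3.14, 3.14].

INTERFACE

Orientations are given as a unit quaternion [x, y, z, w].
In Python, from bench import arm gives the robot as it stands.
- The arm moves only by the shell command python3 -m pendant 'ROWS'. ROWS is JSON, a list of rows, each a list of 7 numbers: the shift along the tool's x, y, z in m, then the turn, a rotation vector about the tool's x, y, z in degrees, then the finger opening in m, from 0 to 0.0854. In form: [[x, y, z, wx, wy, wz, fingers], ...]. A call has 1 to 12 rows; each row shifts and turns the commanded pose from where the row before left it, along the tool's axes as they then stand; what a row does not reach is not made up. A row lasts 1/10 s, in which the tool goes at most 50 mm and 8.59 degrees, less where a joint would pass 70% of its speed; a pose out of reach is approached as far as the arm can. A call is refused whole if a number of a shift passes 0.05 or a number of a turn 8.59, either way. A call with a gripper value outside its range is refused whole. The fingers move at their own pace and stop on an object; the grip force is fixed at half the most. Time passes only in rows, so rows that do not move let the fingers close. It gives the time, the measured TCP pose, the force, the opening and the grip force at its end, in the units of the state.
- arm.read_state(): the state, without advancing time (a new reading comes with each control period).
- arm.get_image(name): name is "side" or "top" or "wrist"; returns a dict with "image" (420x560x3 uint8, red, green, blue), "fx", "fy", "cx", "cy" (pixels), "xyz" and "rotation" of the camera in the world. Camera axes: x right, y down, z forward; pixel columns grow to the right and rows downward; lengths in mm; the calibration is good to about 2 mm. A picture is of the moment at which its call begins. There is no depth.
- arm.job_done(): hands the job in; it is judged then, once.
The state is a dict: "clock": time; "joints": joint angles; "joint_vel": joint speeds; "joint_efforts": joint torques, N m; "position": TCP position; "ee_rot": TCP orientation; "contact_force": force on the tool from outside, world axes, zero at the start; "wrist_torque": the same for the moment, N m; "gripper_width": finger opening in mm; "grasp_force": force on a finger pad.
Only numpy, scipy, OpenCV 4.12 (cv2) and the standard library are available. Lean on these libraries where they do the work, as an engineer would, in place of code of your own. Each camera call takes 0.05 s, during which the arm holds its last target. There are 200 camera calls.

## Working session

There is one attempt and no reset: what is moved stays moved. The work goes in short steps, Python scripts to look and compute and a shell command to move; the robot and the scene stay as the last step left them, time stands still between calls to the robot, and variables do not carry over. Pictures are saved under pics/ and viewed, at most 14 in all, crops included, and the job is handed in when it is done.

```bash
mkdir -p pics; cat > h.py <<'E'
import numpy as np, cv2
from bench import arm
def grab(n,f):
    d=arm.get_image(n); cv2.imwrite(f'pics/{f}.png',d['image'][:,:,::-1]); np.save(f'pics/{f}.npy',d,allow_pickle=True); return d
def load(f): return np.load(f'pics/{f}.npy',allow_pickle=True).item()
def ray(d,u,v,z):
    R=np.array(d['rotation']); 
    if R.size==4:
        from scipy.spatial.transform import Rotation; R=Rotation.from_quat(R).as_matrix()
    r=R@np.array([(u-d['cx'])/d['fx'],(v-d['cy'])/d['fy'],1]); c=np.array(d['xyz']); return c+r*(z-c[2])/r[2]
E
python3 - <<'E'
from h import *
for n in('top','side','wrist'):
    d=grab(n,n+'0'); print(n,d['fx'],d['cx'],d['cy'],d['xyz'],np.round(d['rotation'],3).tolist())
print(arm.read_state())
E
```

```text
top 479.9072822053403 276.2862154770968 220.99863955580665 [ 392.08065671    6.82952285 1136.62391562] [0.714, -0.699, 0.03, -0.034]
side 430.5165116999662 276.2549457954394 203.84185233568974 [ 374.90769228 -864.20050935  604.25295861] [0.874, -0.057, 0.034, -0.482]
wrist 369.3156802909931 280.7444309627997 205.62561364560756 [229.03911884 586.24072371 373.05110972] [-0.605, 0.783, 0.116, -0.091]
{'clock': 0.15, 'joints': array([ 1.57560035e+00,  3.85389442e-01,  6.91817163e-03, -3.54646751e-04,
       -1.19403027e+00, -2.58614911e-01]), 'joint_vel': array([ 0.00037456, -0.00239807,  0.00289503,  0.00366231, -0.00126561,
       -0.00126454]), 'joint_efforts': array([-1.22223687e-04, -3.92676795e+01,  1.88583934e+01,  4.18873385e+00,
       -3.41903506e-03, -3.61023798e-07]), 'position': array([156.80746253, 604.58102609, 255.45827111]), 'ee_rot': array([ 9.91949654e-01, -1.26629891e-01, -5.14301885e-05,  8.66871521e-04]), 'contact_force': array([-0.69226655,  0.10465729, -0.24548499]), 'wrist_torque': array([ 0.00272054, -0.04018655, -0.036528  ]), 'grasp_force': 0.0, 'gripper_width': 85.13949192076716}
```

View pics/top0.png

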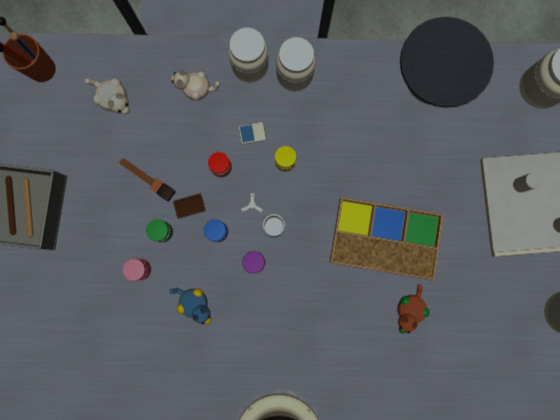

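View pics/side0.png

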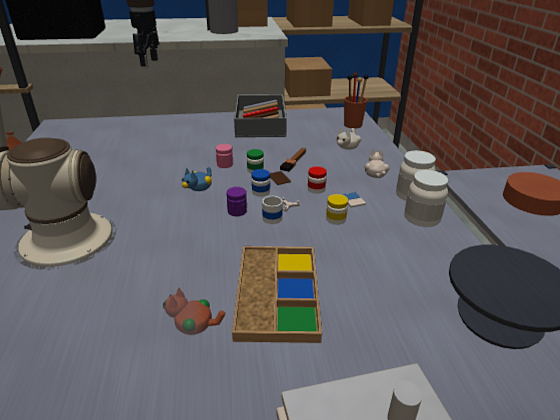

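```bash
python3 - <<'E'
from h import *
d=load('top0'); im=d['image']; hsv=cv2.cvtColor(im,cv2.COLOR_RGB2HSV)
names=dict(blue=(215,231,60),green=(158,231,60),yellow=(286,157,60),red=(219,163,60),purple=(253,262,60),pink=(134,269,60),pY=(355,217,8),pB=(388,223,8),pG=(421,229,8))
for n,(u,v,z) in names.items():
    c=hsv[v,u].astype(int)
    dh=np.abs(hsv[:,:,0].astype(int)-c[0]); dh=np.minimum(dh,180-dh)
    m=((dh<9)&(hsv[:,:,1]>110)&(hsv[:,:,2]>40)).astype(np.uint8)
    k,l,s,ce=cv2.connectedComponentsWithStats(m); i=l[v,u]
    mm=(l==i).astype(np.uint8); ct=max(cv2.findContours(mm,0,2)[0],key=cv2.contourArea)
    if z==60: (a,b),r=cv2.minEnclosingCircle(ct)
    else: (a,b),sz,ang=cv2.minAreaRect(ct); r=(np.round(sz,1),ang)
    print(n,c,s[i,4],ce[i].round(1),(round(a,1),round(b,1)),r,ray(d,*ce[i],z)[:2].round(1), ray(d,a,b,z)[:2].round(1))
m=((hsv[:,:,0]<20)&(hsv[:,:,1]>90)).astype(np.uint8)
for box in((110,145,185,205),(325,190,450,285)):
    x0,y0,x1,y1=box; s=m[y0:y1,x0:x1]; k,l,st,ce=cv2.connectedComponentsWithStats(s); i=1+np.argmax(st[1:,4])
    ct=max(cv2.findContours((l==i).astype(np.uint8),0,2)[0],key=cv2.contourArea); p=cv2.boxPoints(cv2.minAreaRect(ct))+[x0,y0]
    print(p.round(1).tolist(),[ray(d,*q,24 if x0>300 else 15)[:2].round(1).tolist() for q in p])
for u,v in((274,225),): print('open',ray(d,u,v,52)[:2])
a=cv2.resize(im[130:290,100:300],None,fx=3.5,fy=3.5,interpolation=2); cv2.imwrite('pics/c1.png',a[:,:,::-1])
E
```

```text
blue [107 177 148] 391 [214.7 229.9] (215.3, 230.2) 11.736091613769531 [467.6 152.2] [467.  150.9]
green [ 66 166 112] 373 [156.8 230. ] (157.0, 230.0) 11.180439949035645 [464.7 282.7] [464.6 282.2]
yellow [ 31 240 157] 421 [285.  157.6] (285.0, 158.0) 12.369417190551758 [636.1  -2.6] [635.3  -2.6]
red [  2 221 156] 419 [218.9 163.3] (219.6, 163.7) 12.549067497253418 [619.9 147.7] [619.1 146.2]
purple [143 140 122] 371 [253.2 261.9] (253.2, 262.0) 10.977678298950195 [397.8  63.8] [397.5  63.7]
pink [172  85 153] 235042 [279.6 209.5] (279.5, 209.5) 349.30010986328125 [516.9   7.2] [516.9   7.5]
pY [ 31 226 159] 952 [354.6 217.8] (354.6, 217.7) (array([31.1, 30.7]), 9.462322235107422) [ 507.1 -170.1] [ 507.2 -170.3]
pB [107 189 142] 839 [387.9 223.6] (388.0, 223.6) (array([29.4, 28.8]), 9.462322235107422) [ 494.8 -248.9] [ 494.9 -249. ]
pG [ 66 168 111] 805 [421.3 229.2] (421.3, 229.1) (array([28.6, 28.4]), 9.462322235107422) [ 483.2 -327.3] [ 483.5 -327.3]
[[116.6, 166.1], [123.4, 155.9], [171.6, 188.1], [164.8, 198.2]] [[617.7, 396.5], [642.6, 381.7], [567.7, 263.6], [543.2, 278.5]]
[[329.0, 262.2], [339.8, 197.1], [444.1, 214.5], [433.2, 279.5]] [[401.1, -109.3], [553.1, -132.8], [517.4, -375.7], [366.5, -349.3]]
open [482.19077495  19.18103213]
```

View pics/c1.png

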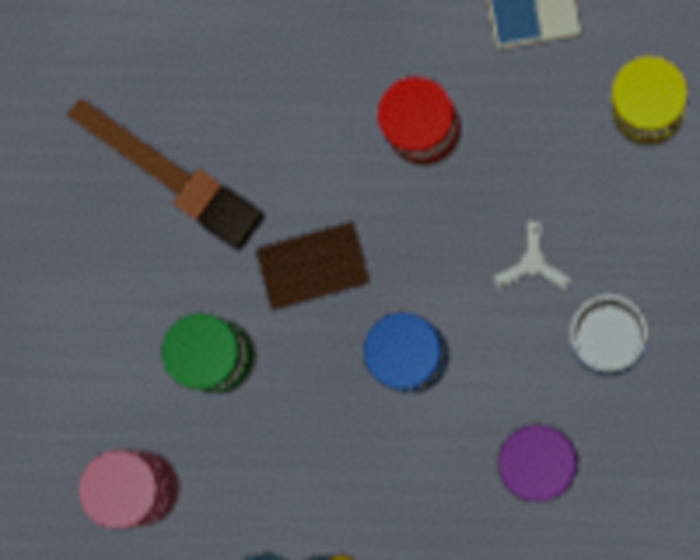

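Candidates (top view): green lid (157,230) vs pink (136,269); blue lid (215,230) vs purple (253,262) and the open jar with a blue band (274,226); yellow lid (285,158), red (219,163) to be left; loose brush (147,179) vs the tools in the tray (20,205) and the cup (20,45). The crop confirms the green, blue and yellow picks and the brush with its ferrule and head at lower right. I'll rotate first.

```bash
cat >> h.py <<'E'
from scipy.spatial.transform import Rotation as Ro
def go(x,y,z):
    s=arm.read_state(); R=Ro.from_quat(s['ee_rot']).as_matrix()
    print('t',round(s['clock'],2),'pos',s['position'].round(1),'yawx',np.degrees(np.arctan2(R[1,0],R[0,0])).round(2),'tilt',np.degrees(R[:2,2]).round(2),'shift',(R.T@(np.array([x,y,z])-s['position'])).round(1),'j',s['joints'].round(2),'w',s['gripper_width'].round(1))
E
python3 -m pendant '[[0,0,0,0,0,8.4,0.085],[0,0,0,0,0,8.4,0.085],[0,0,0,0,0,8.4,0.085],[0,0,0,0,0,8.4,0.085],[0,0,0,0,0,8.4,0.085],[0,0,0,0,0,8.4,0.085],[0,0,0,0,0,8.4,0.085],[0,0,0,0,0,8.4,0.085],[0,0,0,0,0,8.5,0.085],[0,0,0,0,0,8.5,0.085],[0,0,0,0,0,0,0.085]]'; python3 -c "
from h import *
go(464.6,282.2,150)"
```

```text
clock: 1.25
position: [156.8, 604.8, 255.9]
ee_rot: [-0.651, 0.759, -0.0, -0.0]
contact_force: [-0.0, 0.3, -0.1]
gripper_width: 84.6
grasp_force: 0.0Traceback (most recent call last):
  File "<string>", line 3, in <module>
    go(464.6,282.2,150)
    ~~^^^^^^^^^^^^^^^^^
  File "h.py", line 14, in go
    print('t',round(s['clock'],2),'pos',s['position'].round(1),'yawx',np.degrees(np.arctan2(R[1,0],R[0,0])).round(2),'tilt',np.degrees(R[:2,2]).round(2),'shift',(R.T@(np.array([x,y,z])-s['position'])).round(1),'j',s['joints'].round(2),'w',s['gripper_width'].round(1))
                                                                                                                                                                                                                                               ^^^^^^^^^^^^^^^^^^^^^^^^
AttributeError: 'float' object has no attribute 'round'
```

```bash
sed -i "s/s\['gripper_width'\].round(1)/round(s['gripper_width'],1)/" h.py
python3 -m pendant '[[0.017,-0.022,0,0,0,0,0.085],[0.034,-0.044,0,0,0,0,0.085],[0.034,-0.044,0,0,0,0,0.085],[0.034,-0.044,0,0,0,0,0.085],[0.034,-0.044,0.01,0,0,0,0.085],[0.034,-0.044,0.01,0,0,0,0.085],[0.034,-0.044,0.02,0,0,0,0.085],[0.034,-0.044,0.02,0,0,0,0.085],[0.017,-0.022,0.02,0,0,0,0.085],[0,0,0,0,0,0,0.085],[0,0,0,0,0,0,0.085]]'; python3 -c "
from h import *
d=grab('wrist','w1')
go(464.6,282.2,160)"
```

```text
clock: 2.35
position: [431.6, 315.9, 184.4]
ee_rot: [-0.651, 0.759, -0.0, -0.0]
contact_force: [-0.8, 0.2, 1.2]
gripper_width: 84.9
grasp_force: 0.0
t 2.4 pos [431.5 316.9 185.1] yawx -98.64 tilt [0.04 0.03] shift [ 29.3 -37.9  25.1] j [ 0.94  0.3  -0.32  0.   -0.96 -1.09] w 84.9
```

View pics/w1.png

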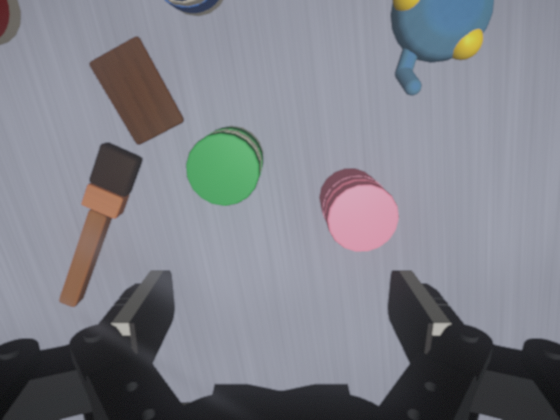

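Wrist view: the green lid is at (223,169), pink at (362,214), the brush runs from tail (70,302) to head (122,150), and the sponge is at (137,90). I'll measure green and the brush from here.

```bash
cat >> h.py <<'E'
def lid(d,h,z=60,near=None):
    hsv=cv2.cvtColor(d['image'],cv2.COLOR_RGB2HSV); m=((abs(hsv[:,:,0].astype(int)-h)<8)&(hsv[:,:,1]>110)&(hsv[:,:,2]>40)).astype(np.uint8)
    for ct in cv2.findContours(m,0,1)[0]:
        if cv2.contourArea(ct)<300: continue
        (a,b),r=cv2.minEnclosingCircle(ct); print('lid',(round(a),round(b)),round(r,1),ray(d,a,b,z)[:2].round(1))
E
python3 - <<'E'
from h import *
d=load('w1'); lid(d,66)
hsv=cv2.cvtColor(d['image'],cv2.COLOR_RGB2HSV)[140:310,40:150]
m=((hsv[:,:,0]<20)&(hsv[:,:,1]>90)).astype(np.uint8)
ct=max(cv2.findContours(m,0,2)[0],key=cv2.contourArea)
p=cv2.boxPoints(cv2.minAreaRect(ct))+[40,140]; print(p.round(0).tolist(),[ray(d,*q,18)[:2].round(1).tolist() for q in p])
P=[ray(d,*q,18)[:2] for q in((70,302),(97,211),(123,150),(75,280))]
print(np.round(P,1)); v=P[2]-P[0]; print(np.linalg.norm(v),np.degrees(np.arctan2(v[1],v[0])))
v=P[1]-P[0]; print(np.linalg.norm(v),np.degrees(np.arctan2(v[1],v[0])))
E
```

```text
lid (223, 169) 36.3 [466.  284.1]
[[68.0, 231.0], [89.0, 182.0], [127.0, 198.0], [105.0, 247.0]] [[609.9, 323.3], [580.1, 285.8], [554.5, 303.0], [583.6, 341.8]]
[[629.  387. ]
 [581.1 309.9]
 [546.8 265.4]
 [618.  367.1]]
146.88181436814833 -124.06703831494396
90.80769934272192 -121.88647474688001
```

```bash
python3 -m pendant '[[0.014,-0.019,0,0,0,0,0.085],[0.014,-0.019,0,0,0,0,0.085],[0,0,0.03,0,0,0,0.085],[0,0,0.03,0,0,0,0.085],[0,0,0,0,0,0,0.085],[0,0,0,0,0,0,0.085]]'; python3 -c "
from h import *
go(465.3,283.2,50)"
```

```text
clock: 3.0
position: [464.7, 284.3, 125.7]
ee_rot: [-0.652, 0.758, -0.0, 0.001]
contact_force: [0.0, -0.7, 0.0]
gripper_width: 84.6
grasp_force: 0.0
t 3.0 pos [464.7 284.3 125.7] yawx -98.57 tilt [0.07 0.02] shift [ 1.1 -0.7 75.7] j [ 0.85  0.38 -0.36  0.   -0.82 -1.  ] w 84.6
```

```bash
python3 -m pendant '[[0.001,0,0.03,0,0,0,0.085],[0,0,0.03,0,0,0,0.085],[0,0,0.015,0,0,0,0.085],[0,0,0,0,0,0,0.085],[0,0,0,0,0,0,0.04],[0,0,0,0,0,0,0.04],[0,0,0,0,0,0,0.04],[0,0,0,0,0,0,0.04],[0,0,0,0,0,0,0.04],[0,0,0,0,0,0,0.04]]'; python3 -c "
from h import *
go(465.3,283.2,50)"
```

```text
clock: 4.0
position: [465.5, 283.3, 52.1]
ee_rot: [-0.652, 0.759, 0.0, 0.002]
contact_force: [0.1, -0.2, 4.8]
gripper_width: 48.7
grasp_force: 61.6
t 4.0 pos [465.5 283.3  52.1] yawx -98.68 tilt [0.19 0.18] shift [0.2 0.2 2.1] j [ 0.84  0.49 -0.43  0.   -0.65 -1.  ] w 48.7
```

```bash
python3 -m pendant '[[0,0,-0.02,0,0,0,0.04],[0,0,-0.04,0,0,0,0.04],[0,0,-0.04,0,0,0,0.04],[0.02,-0.004,-0.03,0,0,0,0.04],[0.04,-0.0075,0,0,0,0,0.04],[0.04,-0.0075,0,0,0,0,0.04],[0.04,-0.0075,0,0,0,0,0.04],[0.04,-0.0075,0,0,0,0,0.04],[0.04,-0.0075,0,0,0,0,0.04],[0.04,-0.0075,0,0,0,0,0.04],[0.04,-0.0075,0,0,0,0,0.04],[0.04,-0.0075,0,0,0,0,0.04]]'; python3 -c "
from h import *
go(483.4,-327.3,160)"
```

```text
clock: 5.2
position: [475.5, -65.3, 180.4]
ee_rot: [-0.651, 0.759, -0.0, 0.001]
contact_force: [1.6, 0.4, -3.7]
gripper_width: 48.6
grasp_force: 62.9
t 5.2 pos [475.5 -65.3 180.4] yawx -98.74 tilt [0.06 0.03] shift [257.8 -47.6  20.3] j [ 0.2   0.21 -0.45 -0.   -0.91 -0.36] w 48.6
```

```bash
python3 -m pendant '[[0.04,-0.008,0,0,0,0,0.04],[0.04,-0.008,0,0,0,0,0.04],[0.04,-0.008,0,0,0,0,0.04],[0.04,-0.008,0,0,0,0,0.04],[0.04,-0.008,0.02,0,0,0,0.04],[0.03,-0.005,0.02,0,0,0,0.04],[0.015,0,0.02,0,0,0,0.04],[0.01,0,0.02,0,0,0,0.04],[0,0,0,0,0,0,0.04],[0,0,0,0,0,0,0.04],[0,0,0,0,0,0,0.04]]'; python3 -c "
from h import *
d=grab('top','t2');d=grab('wrist','w2')
go(483.4,-327.3,61)"
```

```text
clock: 6.3
position: [482.6, -322.3, 101.3]
ee_rot: [-0.652, 0.759, -0.001, 0.001]
contact_force: [-0.7, -0.5, -1.8]
gripper_width: 48.9
grasp_force: 62.8
t 6.4 pos [ 482.7 -322.2  101.4] yawx -98.67 tilt [ 0.15 -0.05] shift [ 4.9 -1.4 40.4] j [-0.31  0.46 -0.3   0.   -0.8   0.16] w 48.7
```

View pics/w2.png

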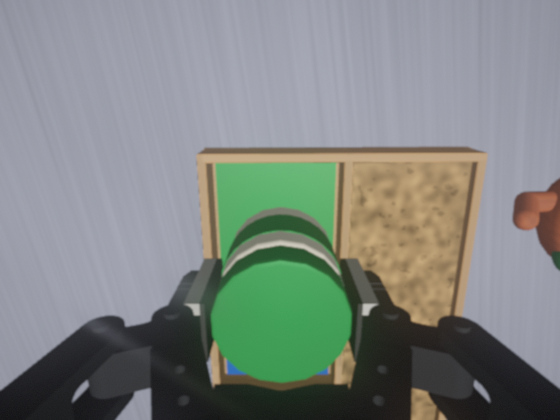

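```bash
python3 - <<'E'
from h import *
d=load('w2'); a=ray(d,201,150,24)[:2];b=ray(d,484,151,24)[:2]
print(a,b,np.linalg.norm(a-b)); v=(b-a)/np.linalg.norm(b-a); print(np.degrees(np.arctan2(v[1],v[0])))
n=np.array([-v[1],v[0]]); n*=np.sign(n[1]); print('green pad',(a+b)/2-v*35.5+n*(121-79),'blue',(a+b)/2-v*35.5+n*121,'yellow',(a+b)/2-v*35.5+n*200,'bay',(a+b)/2+v*39.5+n*121)
E
```

```text
[ 517.83720438 -373.67488773] [ 370.20828969 -350.57227244] 149.4256580607419
171.10585502170983
green pad [ 485.58947925 -326.11723656] blue [ 497.80362394 -248.0671586 ] yellow [ 510.01776863 -170.01708065] bay [ 423.70544866 -236.47145162]
```

```bash
python3 -m pendant '[[0.004,-0.0025,0,0,0,0,0.04],[0,0,0.01,0,0,0,0.04],[0,0,0.01,0,0,0,0.04],[0,0,0.01,0,0,0,0.04],[0,0,0.006,0,0,0,0.04],[0,0,0.003,0,0,0,0.04],[0,0,0,0,0,0,0.04],[0,0,0,0,0,0,0.04]]'; python3 -c "
from h import *
go(484.5,-326.7,60.1)"
```

```text
clock: 7.2
position: [483.8, -327.0, 60.7]
ee_rot: [-0.651, 0.759, -0.0, 0.0]
contact_force: [-0.6, -0.2, -3.4]
gripper_width: 48.2
grasp_force: 63.0
t 7.2 pos [ 483.8 -327.    60.7] yawx -98.74 tilt [ 0.03 -0.01] shift [-0.4 -0.6  0.6] j [-0.32  0.52 -0.32  0.   -0.72  0.16] w 48.2
```

```bash
python3 -m pendant '[[0,0,0.001,0,0,0,0.04],[0,0,0,0,0,0,0.055],[0,0,0,0,0,0,0.07],[0,0,0,0,0,0,0.085],[0,0,0,0,0,0,0.085],[0,0,0,0,0,0,0.085],[0,0,-0.03,0,0,0,0.085],[0,0,-0.04,0,0,0,0.085],[0,0,-0.04,0,0,0,0.085],[0,0,-0.01,0,0,0,0.085],[0,0,0,0,0,0,0.085]]'; python3 -c "
from h import *
d=grab('wrist','w3'); lid(d,66,68)
go(467,151,180)"
```

```text
clock: 8.3
position: [484.5, -327.3, 182.0]
ee_rot: [-0.651, 0.759, -0.002, 0.001]
contact_force: [-0.0, -0.1, -0.8]
gripper_width: 85.1
grasp_force: 0.0
lid (280, 192) 56.2 [ 483.7 -340.6]
lid (538, 159) 13.3 [ 319.7 -336.8]
t 8.35 pos [ 483.5 -326.7  179.9] yawx -98.76 tilt [0.06 0.01] shift [-469.7   89.     0. ] j [-0.32  0.38 -0.2  -0.   -0.99  0.16] w 85.0
```

```bash
python3 -m pendant '[[-0.025,0.005,0,0,0,0,0.085],[-0.04,0.0075,0,0,0,0,0.085],[-0.04,0.0075,0,0,0,0,0.085],[-0.045,0.0085,0,0,0,0,0.085],[-0.045,0.0085,0,0,0,0,0.085],[-0.045,0.0085,0,0,0,0,0.085],[-0.045,0.0085,0,0,0,0,0.085],[-0.045,0.0085,0,0,0,0,0.085],[-0.045,0.0085,0,0,0,0,0.085],[-0.045,0.0085,0,0,0,0,0.085],[-0.03,0.006,0,0,0,0,0.085],[-0.02,0.004,0,0,0,0,0.085]]'; python3 -c "
from h import *
d=grab('wrist','w4'); lid(d,107)
d=grab('top','t4'); lid(d,107);lid(d,66,68)
go(467,151,50)"
```

```text
clock: 9.55
position: [465.3, 152.9, 177.6]
ee_rot: [-0.652, 0.758, 0.0, -0.002]
contact_force: [0.4, -0.1, 1.3]
gripper_width: 85.1
grasp_force: 0.0
lid (508, 233) 23.6 [314.4 193.2]
lid (274, 211) 36.2 [469.6 153.2]
lid (189, 303) 22.9 [304. 204.]
lid (388, 224) 19.7 [ 490.1 -237.3]
lid (422, 229) 19.7 [ 478.9 -310. ]
t 9.65 pos [465.7 152.9 177.7] yawx -98.55 tilt [-0.18 -0.11] shift [  1.3  -2.  127.7] j [ 0.65  0.24 -0.43 -0.   -0.91 -0.8 ] w 84.6
```

View pics/t4.png

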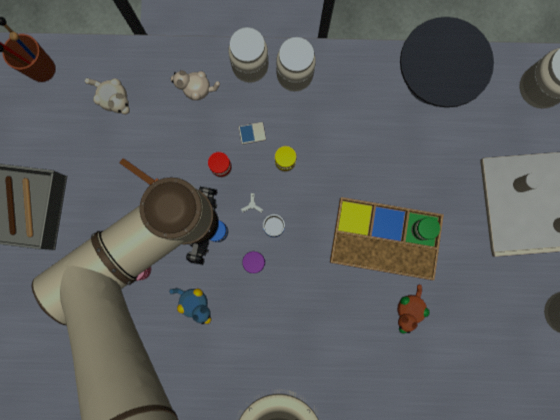

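The top view shows the green jar standing in the green bay, lid near (427,229). The gripper hovers over the blue jar, with red and open in place. Next is grasping blue.

```bash
python3 -m pendant '[[0,-0.0025,0.04,0,0,0,0.085],[0,0,0.04,0,0,0,0.085],[0,0,0.03,0,0,0,0.085],[0,0,0.016,0,0,0,0.085],[0,0,0,0,0,0,0.085],[0,0,0,0,0,0,0.04],[0,0,0,0,0,0,0.04],[0,0,0,0,0,0,0.04],[0,0,0,0,0,0,0.04],[0,0,0,0,0,0,0.04],[0,0,0,0,0,0,0.04]]'; python3 -c "
from h import *
go(496.3,-248.5,180)"
```

```text
clock: 10.75
position: [469.7, 151.1, 55.1]
ee_rot: [-0.651, 0.759, -0.0, 0.001]
contact_force: [-0.7, -0.6, 6.8]
gripper_width: 48.5
grasp_force: 62.5
t 10.75 pos [469.7 151.1  55.1] yawx -98.72 tilt [0.12 0.06] shift [ 390.8  -87.1 -125.3] j [ 0.64  0.42 -0.56  0.   -0.59 -0.79] w 48.5
```

```bash
python3 -m pendant '[[0,0,-0.03,0,0,0,0.04],[0,0,-0.04,0,0,0,0.04],[0.011,-0.002,-0.04,0,0,0,0.04],[0.04,-0.009,-0.01,0,0,0,0.04],[0.045,-0.01,0,0,0,0,0.04],[0.045,-0.01,0,0,0,0,0.04],[0.045,-0.01,0,0,0,0,0.04],[0.045,-0.01,0,0,0,0,0.04],[0.045,-0.01,0,0,0,0,0.04],[0.045,-0.01,0,0,0,0,0.04],[0.04,-0.009,0,0,0,0,0.04],[0.02,-0.005,0,0,0,0,0.04]]';python3 -m pendant '[[0.01,-0.002,0.02,0,0,0,0.04],[0,0,0.03,0,0,0,0.04],[0,0,0.02,0,0,0,0.04],[0,0,0,0,0,0,0.04],[0,0,0,0,0,0,0.04]]'; python3 -c "
from h import *
d=grab('wrist','w5')
go(496.3,-248.5,63.1)"
```

```text
clock: 11.95
position: [494.3, -241.3, 173.1]
ee_rot: [-0.65, 0.76, 0.0, -0.0]
contact_force: [-0.1, 0.8, -3.3]
gripper_width: 48.0
grasp_force: 63.2
clock: 12.45
position: [495.6, -248.9, 103.8]
ee_rot: [-0.651, 0.759, 0.0, -0.0]
contact_force: [0.4, -0.6, -2.2]
gripper_width: 48.1
grasp_force: 63.1
t 12.5 pos [ 496.3 -248.9  104.7] yawx -98.71 tilt [ 0.09 -0.03] shift [-0.4  0.1 41.6] j [-0.17  0.42 -0.36  0.   -0.78  0.02] w 48.2
```

View pics/w5.png

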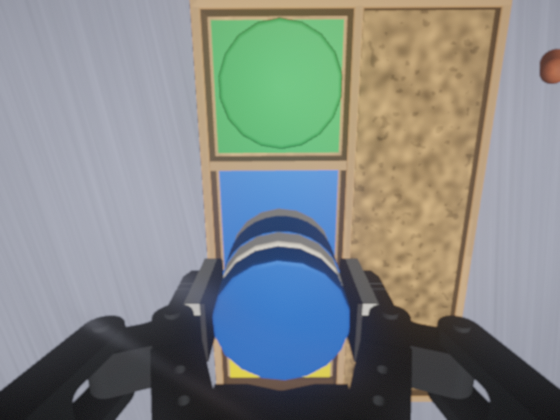

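The wrist view shows the green jar well centred on its pad at (280,83), and the blue jar held over the blue bay.

```bash
python3 -m pendant '[[0,0,0.015,0,0,0,0.04],[0,0,0.01,0,0,0,0.04],[0,0,0.01,0,0,0,0.04],[0,0,0.004,0,0,0,0.04],[0,0,0,0,0,0,0.04],[0,0,0,0,0,0,0.04]]'; python3 -c "
from h import *
go(496.3,-248.5,63.1)"
```

```text
clock: 13.1
position: [495.9, -248.9, 65.1]
ee_rot: [-0.651, 0.759, -0.0, 0.0]
contact_force: [0.5, -0.5, -1.9]
gripper_width: 48.5
grasp_force: 63.1
t 13.1 pos [ 495.9 -248.9   65.1] yawx -98.73 tilt [ 0.03 -0.02] shift [-0.5 -0.3  2. ] j [-0.17  0.48 -0.4   0.   -0.69  0.02] w 48.5
```

```bash
python3 -m pendant '[[0,0,0.001,0,0,0,0.04],[0,0,0.001,0,0,0,0.04],[0,0,0.001,0,0,0,0.04],[0,0,0,0,0,0,0.04]]' | grep -E "pos|force"; python3 -m pendant '[[0,0,0,0,0,0,0.055],[0,0,0,0,0,0,0.07],[0,0,0,0,0,0,0.085],[0,0,0,0,0,0,0.085],[0,0,0,0,0,0,0.085],[0,0,-0.03,0,0,0,0.085],[0,0,-0.04,0,0,0,0.085],[0,0,-0.04,0,0,0,0.085],[0,0,-0.01,0,0,0,0.085],[0,0,0,0,0,0,0.085]]'; python3 -c "
from h import *
go(635.6,-3,185)"
```

```text
position: [495.9, -249.0, 63.2]
contact_force: [-2.3, 0.8, 5.4]
grasp_force: 64.0
clock: 14.5
position: [496.6, -249.0, 183.8]
ee_rot: [-0.651, 0.759, -0.002, 0.002]
contact_force: [0.9, 0.8, 0.1]
gripper_width: 85.0
grasp_force: 0.0
t 14.5 pos [ 496.6 -249.   183.8] yawx -98.74 tilt [ 0.27 -0.05] shift [-264.3 -100.    -0.7] j [-0.17  0.33 -0.27  0.   -0.96  0.02] w 85.0
```

Blue touched down (5 N) and is released. Next is yellow.

```bash
python3 -m pendant '[[-0.02,-0.0076,0,0,0,0,0.085],[-0.04,-0.015,0,0,0,0,0.085],[-0.04,-0.015,0,0,0,0,0.085],[-0.04,-0.015,0,0,0,0,0.085],[-0.04,-0.015,0,0,0,0,0.085],[-0.04,-0.015,0,0,0,0,0.085],[-0.03,-0.012,0,0,0,0,0.085],[-0.014,-0.0054,0,0,0,0,0.085],[0,0,0,0,0,0,0.085],[0,0,0,0,0,0,0.085]]'; python3 -c "
from h import *
d=grab('wrist','w6'); lid(d,31);
go(635.6,-3,51)"
```

```text
clock: 15.5
position: [633.6, -3.6, 180.2]
ee_rot: [-0.651, 0.759, 0.001, -0.001]
contact_force: [-0.0, -0.5, 0.1]
gripper_width: 84.9
grasp_force: 0.0
lid (269, 210) 36.1 [641.7  -3.3]
t 15.55 pos [633.6  -4.1 180.7] yawx -98.8 tilt [-0.14 -0.02] shift [ -1.5  -2.2 129.7] j [ 0.25  0.46 -0.07 -0.   -1.04 -0.4 ] w 84.5
```

```bash
python3 -m pendant '[[-0.001,-0.005,0.03,0,0,0,0.085],[0,0,0.04,0,0,0,0.085],[0,0,0.03,0,0,0,0.085],[0,0,0.02,0,0,0,0.085],[0,0,0.009,0,0,0,0.085],[0,0,0,0,0,0,0.085],[0,0,0,0,0,0,0.04],[0,0,0,0,0,0,0.04],[0,0,0,0,0,0,0.04],[0,0,0,0,0,0,0.04],[0,0,0,0,0,0,0.04],[0,0,0,0,0,0,0.04]]'; python3 -c "
from h import *
go(508.5,-170.2,180)"
```

```text
clock: 16.75
position: [640.9, -2.7, 54.9]
ee_rot: [-0.651, 0.759, -0.001, 0.001]
contact_force: [0.3, 0.8, 5.8]
gripper_width: 48.4
grasp_force: 62.6
t 16.75 pos [640.9  -2.7  54.9] yawx -98.7 tilt [0.21 0.01] shift [ 185.5  105.1 -125.7] j [ 0.25  0.6  -0.18  0.   -0.78 -0.4 ] w 48.4
```

```bash
python3 -m pendant '[[0,0,-0.03,0,0,0,0.04],[0,0,-0.04,0,0,0,0.04],[0.01,0.005,-0.04,0,0,0,0.04],[0.03,0.018,-0.01,0,0,0,0.04],[0.04,0.023,0,0,0,0,0.04],[0.04,0.023,0,0,0,0,0.04],[0.035,0.02,0,0,0,0,0.04],[0.02,0.011,0,0,0,0,0.04],[0.01,0.005,0.01,0,0,0,0.04],[0,0,0.03,0,0,0,0.04],[0,0,0.03,0,0,0,0.04],[0,0,0,0,0,0,0.04]]'; python3 -c "
from h import *
go(508.5,-170.2,63)
d=grab('wrist','w7')"
```

```text
clock: 17.95
position: [504.3, -169.1, 98.2]
ee_rot: [-0.651, 0.759, 0.004, -0.003]
contact_force: [-0.9, -0.1, -2.8]
gripper_width: 48.6
grasp_force: 62.9
t 17.95 pos [ 504.3 -169.1   98.2] yawx -98.81 tilt [-0.6  0.1] shift [ 0.4 -4.7 35.2] j [-0.02  0.41 -0.41 -0.   -0.76 -0.13] w 48.6
```

View pics/w7.png

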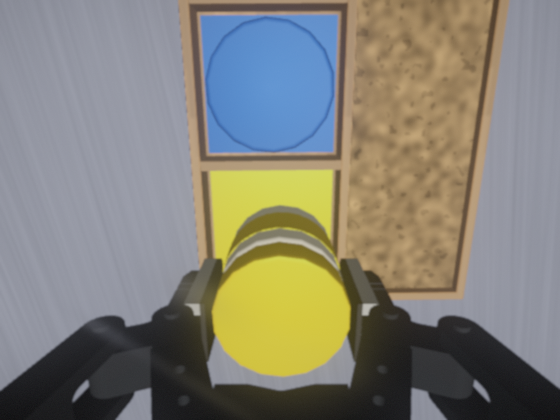

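Blue is centred on its pad. Yellow is held about 5 mm too far toward the brush bay, so I'll correct that and lower.

```bash
python3 -m pendant '[[0,-0.004,0,0,0,0,0.04],[0,0,0.01,0,0,0,0.04],[0,0,0.01,0,0,0,0.04],[0,0,0.008,0,0,0,0.04],[0,0,0.004,0,0,0,0.04],[0,0,0.002,0,0,0,0.04],[0,0,0,0,0,0,0.04],[0,0,0,0,0,0,0.04]]'; python3 -c "
from h import *
go(508.5,-170.2,63)"
```

```text
clock: 18.8
position: [512.0, -170.4, 69.0]
ee_rot: [-0.651, 0.759, -0.0, 0.0]
contact_force: [0.2, 0.4, -2.9]
gripper_width: 48.3
grasp_force: 62.9
t 18.8 pos [ 512.  -170.4   69. ] yawx -98.73 tilt [ 0.03 -0.01] shift [0.3 3.5 6. ] j [-0.02  0.45 -0.43  0.   -0.69 -0.13] w 48.3
```

```bash
python3 -m pendant '[[0,0.003,0,0,0,0,0.04],[0,0,0.002,0,0,0,0.04],[0,0,0.002,0,0,0,0.04],[0,0,0.001,0,0,0,0.04],[0,0,0.001,0,0,0,0.04],[0,0,0.001,0,0,0,0.04],[0,0,0,0,0,0,0.04],[0,0,0,0,0,0,0.04]]' ; python3 -c "
from h import *
go(508.5,-170.2,63)"
```

```text
clock: 19.6
position: [508.7, -170.0, 62.9]
ee_rot: [-0.651, 0.759, -0.0, -0.0]
contact_force: [-2.4, 1.0, 6.1]
gripper_width: 48.5
grasp_force: 64.0
t 19.6 pos [ 508.7 -170.    62.9] yawx -98.71 tilt [ 0.01 -0.02] shift [ 0.2  0.2 -0.1] j [-0.02  0.46 -0.44  0.   -0.67 -0.13] w 48.5
```

```bash
python3 -m pendant '[[0,0,0,0,0,0,0.055],[0,0,0,0,0,0,0.07],[0,0,0,0,0,0,0.085],[0,0,0,0,0,0,0.085],[0,0,0,0,0,0,0.085],[0,0,-0.03,0,0,0,0.085],[0,0,-0.04,0,0,0,0.085],[0,0,-0.04,0,0,0,0.085],[-0.01,0,-0.01,0,0,0,0.085],[-0.036,-0.0005,0,0,0,0,0.085],[-0.045,-0.0005,0,0,0,0,0.085],[-0.045,-0.0005,0,0,0,0,0.085]]';python3 -m pendant '[[-0.045,-0.0005,0,0,0,0,0.085],[-0.045,-0.0005,0,0,0,0,0.085],[-0.045,-0.0005,0,0,0,0,0.085],[-0.045,-0.0005,0,0,0,0,0.085],[-0.045,-0.0005,0,0,0,0,0.085],[-0.045,-0.0005,0,0,0,0,0.085],[-0.045,0,0,0,0,0,0.085],[-0.03,0,0,0,0,7.9,0.085],[-0.01,0,0,0,0,7.9,0.085],[0,0,0,0,0,7.9,0.05],[0,0,0,0,0,0,0.05],[0,0,0,0,0,0,0.05]]'; python3 -c "
from h import *
print(ray(load('top0'),149.4,180.7,18)[:2])
d=grab('wrist','w8')
go(588,320,30)"
```

```text
clock: 20.8
position: [530.6, -34.5, 181.5]
ee_rot: [-0.651, 0.759, 0.0, -0.0]
contact_force: [1.2, -0.2, -0.0]
gripper_width: 84.7
grasp_force: 0.0
clock: 22.0
position: [588.8, 314.2, 181.1]
ee_rot: [-0.483, 0.876, -0.0, -0.001]
contact_force: [0.1, -0.5, -0.3]
gripper_width: 49.8
grasp_force: 0.0
[583.72476095 316.1278098 ]
t 22.05 pos [588.9 314.1 181.3] yawx -122.32 tilt [-0.04 -0.03] shift [ -4.6   3.9 151.3] j [ 0.73  0.51  0.02 -0.   -1.08 -1.3 ] w 50.0
```

View pics/w8.png

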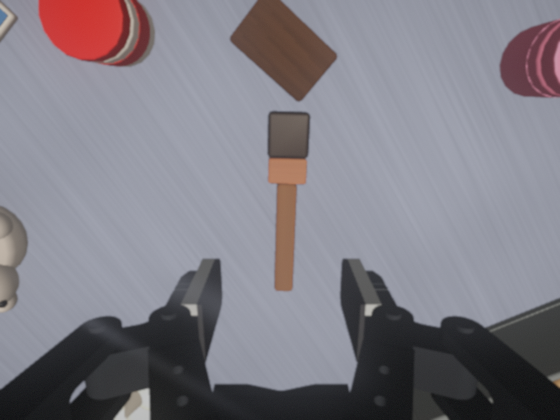

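The wrist view shows the brush from tail (284,290) to head end (289,111), with the ferrule joint at (287,184), nearly aligned with the tool.

```bash
python3 - <<'E'
from h import *
d=load('w8'); P=[ray(d,*q,18)[:2] for q in((284.5,290),(287,184),(289,111))]
print(np.round(P,1)); 
for v in(P[2]-P[0],P[1]-P[0]): print(np.linalg.norm(v),np.degrees(np.arctan2(v[1],v[0])))
v=P[1]-P[0]; g=P[1]-12*v/np.linalg.norm(v); print(g); go(*g,28)
E
```

```text
[[632.4 389.1]
 [581.3 311.4]
 [550.7 265.3]]
148.3254948777491 -123.43976131244696
93.02394839820248 -123.3604924203934
[587.85191068 321.42136715]
t 22.05 pos [588.9 314.1 181.3] yawx -122.32 tilt [-0.04 -0.03] shift [ -5.7   4.8 153.3] j [ 0.73  0.51  0.02 -0.   -1.08 -1.3 ] w 50.0
```

```bash
python3 -m pendant '[[-0.006,0.004,0.03,0,0,1.1,0.05],[0,0,0.04,0,0,0,0.05],[0,0,0.04,0,0,0,0.05],[0,0,0.02,0,0,0,0.04],[0,0,0.012,0,0,0,0.03],[0,0,0.006,0,0,0,0.03],[0,0,0,0,0,0,0.03],[0,0,0,0,0,0,0.03]]'; python3 -c "
from h import *
go(587.5,321,30)"
```

```text
clock: 22.85
position: [589.9, 322.1, 35.3]
ee_rot: [-0.473, 0.881, 0.0, 0.001]
contact_force: [0.3, -0.3, 0.3]
gripper_width: 30.2
grasp_force: 0.0
t 22.85 pos [589.9 322.1  35.3] yawx -123.51 tilt [0.13 0.09] shift [2.2 1.3 5.3] j [ 0.74  0.67 -0.11  0.   -0.79 -1.33] w 30.2
```

```bash
python3 -m pendant '[[0.001,0.001,0.003,0,0,0,0.03],[0,0,0.001,0,0,0,0.03],[0,0,0,0,0,0,0.025],[0,0,0,0,0,0,0.01],[0,0,0,0,0,0,0.01],[0,0,0,0,0,0,0.01],[0,0,0,0,0,0,0.01],[0,0,0,0,0,0,0.01]]'; python3 -c "
from h import *
go(587.5,321,30)"
```

```text
clock: 23.65
position: [587.9, 321.5, 30.3]
ee_rot: [-0.473, 0.881, 0.0, 0.0]
contact_force: [-0.9, -0.3, 4.4]
gripper_width: 14.0
grasp_force: 62.4
t 23.65 pos [587.9 321.5  30.3] yawx -123.53 tilt [0.04 0.02] shift [0.6 0.  0.3] j [ 0.74  0.67 -0.11  0.   -0.78 -1.33] w 14.0
```

```bash
python3 -m pendant '[[0,0,-0.02,0,0,0,0.01],[0,0,-0.04,0,0,0,0.01],[0,0,-0.04,0,0,0,0.01],[0,0,-0.03,0,0,-8.3,0.01],[0,0,0,0,0,-8.3,0.01],[0,0,0,0,0,-8.2,0.01],[0,0,0,0,0,0,0.01],[0.02,0.0027,0,0,0,0,0.01],[0.04,0.0054,0,0,0,0,0.01],[0.045,0.0061,0,0,0,0,0.01],[0.045,0.0061,0,0,0,0,0.01],[0.045,0.0061,0,0,0,0,0.01]]';python3 -m pendant '[[0.045,0.0061,0,0,0,0,0.01],[0.045,0.0061,0,0,0,0,0.01],[0.045,0.0061,0,0,0,0,0.01],[0.045,0.0061,0,0,0,0,0.01],[0.045,0.0061,0,0,0,0,0.01],[0.045,0.0061,0,0,0,0,0.01],[0.045,0.0061,0,0,0,0,0.01],[0.04,0.0054,0,0,0,0,0.01],[0.02,0.0027,0,0,0,0,0.01],[0.01,0.001,0,0,0,0,0.01],[0,0,0,0,0,0,0.01],[0,0,0,0,0,0,0.01]]'; python3 -c "
from h import *
d=grab('side','s9')
go(421.1,-245,48.3)"
```

```text
clock: 24.85
position: [530.8, 130.9, 158.9]
ee_rot: [-0.65, 0.76, 0.0, -0.001]
contact_force: [0.5, -1.4, -0.1]
gripper_width: 14.2
grasp_force: 61.8
clock: 26.05
position: [422.3, -239.5, 159.5]
ee_rot: [-0.651, 0.759, 0.0, -0.0]
contact_force: [0.6, 0.1, -0.0]
gripper_width: 14.1
grasp_force: 61.8
t 26.1 pos [ 422.5 -239.3  159.6] yawx -98.72 tilt [-0.01  0.01] shift [  5.9   0.5 111.3] j [-0.18  0.25 -0.46 -0.   -0.86  0.03] w 13.7
```

View pics/s9.png

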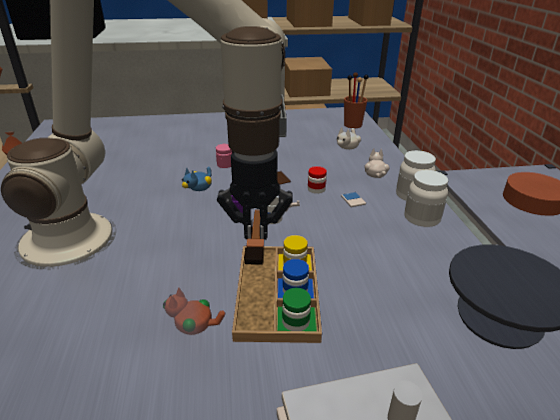

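The side view shows the three jars upright in their bays and the brush held level over the long bay, head toward the camera at (255,250). Now I'll lower it.

```bash
python3 -m pendant '[[0.005,0,0.03,0,0,0,0.01],[0,0,0.03,0,0,0,0.01],[0,0,0.025,0,0,0,0.01],[0,0,0.01,0,0,0,0.01],[0,0,0.008,0,0,0,0.01],[0,0,0.003,0,0,0,0.01],[0,0,0,0,0,0,0.01],[0,0,0,0,0,0,0.01]]'; python3 -c "
from h import *
go(421.1,-245,48.3)"
```

```text
clock: 26.9
position: [422.2, -245.1, 54.6]
ee_rot: [-0.651, 0.759, -0.001, 0.001]
contact_force: [0.1, -0.2, -0.8]
gripper_width: 14.3
grasp_force: 61.8
t 26.9 pos [ 422.2 -245.1   54.6] yawx -98.72 tilt [ 0.11 -0.03] shift [0.1 1.1 6.3] j [-0.19  0.41 -0.57  0.   -0.59  0.04] w 14.3
```

```bash
python3 -m pendant '[[0,0,0.002,0,0,0,0.01],[0,0,0.002,0,0,0,0.01],[0,0,0.001,0,0,0,0.01],[0,0,0.001,0,0,0,0.01],[0,0,0,0,0,0,0.01],[0,0,0,0,0,0,0.01]]'; python3 -c "
from h import *
d=grab('wrist','w10')
go(421.1,-245,48.3)"
```

```text
clock: 27.5
position: [421.4, -245.1, 48.2]
ee_rot: [-0.651, 0.759, -0.0, -0.0]
contact_force: [-2.2, 1.5, 6.7]
gripper_width: 14.0
grasp_force: 62.5
t 27.55 pos [ 421.4 -245.1   48.3] yawx -98.73 tilt [ 0.   -0.01] shift [-0.   0.3 -0. ] j [-0.19  0.42 -0.58  0.   -0.57  0.04] w 14.0
```

View pics/w10.png

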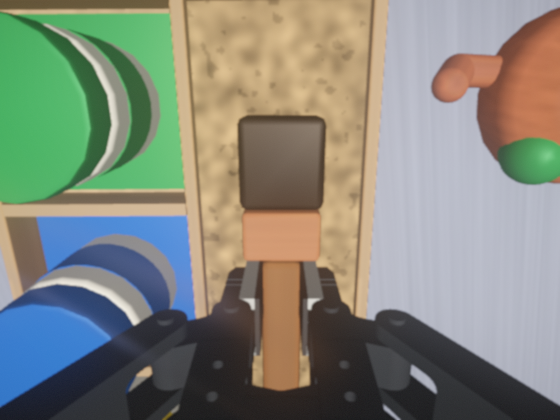

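The brush is on the cork, centred in the bay. I'll open slightly and lift off.

```bash
python3 -m pendant '[[0,0,0,0,0,0,0.025],[0,0,0,0,0,0,0.035],[0,0,0,0,0,0,0.035],[0,0,-0.02,0,0,0,0.035],[0,0,-0.04,0,0,0,0.035],[0,0,-0.04,0,0,0,0.035],[0,0,-0.04,0,0,0,0.035],[-0.04,0,0,0,0,0,0.035],[-0.05,0,0,0,0,0,0.035],[-0.05,0,0,0,0,0,0.035],[-0.04,0,0,0,0,0,0.035],[-0.03,0,0,0,0,0,0.035]]';python3 -m pendant '[[-0.03,0,0,0,0,0,0.035],[-0.01,0,0,0,0,0,0.035],[0,0,0,0,0,0,0.035],[0,0,0,0,0,0,0.035]]'; python3 -c "
from h import *
d=grab('top','t11'); c=d['image'][120:300,180:460]; cv2.imwrite('pics/t11c.png',cv2.resize(c,None,fx=2.8,fy=2.8)[:,:,::-1])
for n in('top0','t11'): lid(load(n),3)
s=grab('side','s11'); cv2.imwrite('pics/s11c.png',cv2.resize(s['image'][130:350,160:420],None,fx=2.7,fy=2.7)[:,:,::-1])"
```

```text
clock: 28.75
position: [453.4, -35.3, 187.9]
ee_rot: [-0.652, 0.758, -0.0, 0.0]
contact_force: [-0.8, 0.7, 0.7]
gripper_width: 34.9
grasp_force: 0.0
clock: 29.15
position: [459.1, 1.6, 187.5]
ee_rot: [-0.651, 0.759, 0.0, -0.0]
contact_force: [-0.5, 0.7, 0.4]
gripper_width: 35.2
grasp_force: 0.0
lid (414, 308) 23.9 [ 303.8 -293.6]
lid (219, 164) 12.5 [618.3 147.5]
lid (26, 59) 30.5 [857.4 605.6]
lid (414, 308) 23.9 [ 303.8 -293.6]
lid (219, 164) 12.4 [617.9 147.5]
lid (28, 60) 28.7 [855.2 601.9]
```

View pics/t11c.png

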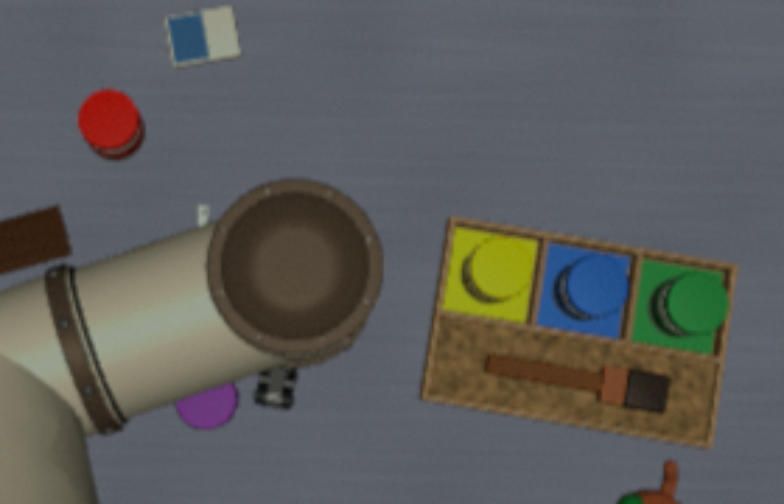

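View pics/s11c.png

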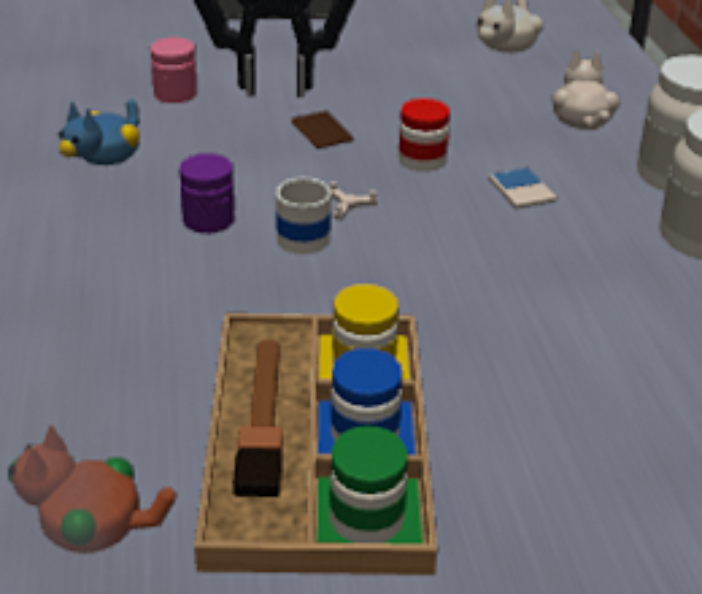

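The top and side views show all three jars upright and centred on their own pads, and the brush flat in the cork bay. Red and open are where they started, and the gripper is empty and clear. I'll hand it in.

```bash
python3 -c "
from bench import arm
print(arm.job_done())"
```

```text
the job is handed in; nothing more can be done
None
```

The job is handed in at about 29 s, and the final pictures show the blue, green and yellow jars upright on their own pads, the brush flat in the cork bay, the red and open jars where they stood, and the gripper empty; no verdict came back.

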